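Tuck a brass strap under the lap plate and hold it down

TASK

Two brass straps lie on the bench: take the one whose width fits between the rails of the riveting board, and slide its flat tongue at least 20 mm under the near edge of the hinged copper plate without lifting the plate. Finish while still holding the strap pressed firmly flat on the steel bed, ready for riveting: do not let go. Leave the other strap and the things lying around where they are.

Things in the scene. Friction and masses are not known exactly. Their poses are not given: they have to be found in the camera images.
- strap_narrow: brass strap 125 (x) x 40 (y) x 4 mm, about 0.22 kg; the one that fits between the rails. Front 75 mm (+x): flat tongue. Rear 50 mm: both long edges folded up into 4 mm walls, tops 20 mm above the underside; grip across them (40 mm, middle at x = -37.5 mm). Origin: centre of underside. Starts flat on the bench, tongue pointing roughly away from the robot
- strap_narrow_tip (a point): on the narrow strap: middle of the front edge of the tongue, on the underside, 62.5 mm ahead of the strap's origin
- strap_wide: brass strap 125 (x) x 58 (y) x 4 mm, about 0.29 kg; too wide to go between the rails; it is to be left alone. Front 75 mm (+x): flat tongue. Rear 50 mm: both long edges folded up into 4 mm walls, tops 20 mm above the underside; grip across them (58 mm, middle at x = -37.5 mm). Origin: centre of underside. Starts flat on the bench, tongue pointing roughly away from the robot
- board: wooden riveting board 260 x 150 x 16 mm, fixed. Origin: centre of underside; x runs lengthwise away from the robot, z up. A hinged copper plate covers the far part, from x = 40 mm (near edge) to 130 mm. It rests on two rails 14 mm wide, 7 mm high, inner faces 46 mm apart, from x = 26 to 130 mm: a slot 7 mm high above the steel bed, clear inside
- lip (a point): middle of the copper plate's near (free) edge, on its underside
- bed: flat steel bed, 250 x 90 mm, 4 mm thick, screwed to the board; its top is 20 mm above the bench and runs from x = -120 mm to +130 mm of the board, beneath and before the copper plate. Origin: centre of its underside
- mouth (a point): fixed point of the board on the top of the steel bed, midway between the rails, exactly below the near edge of the copper plate (board x = 40 mm, 20 mm above the bench); its x points in under the plate, z up
- lap (a joint): angle of the copper plate (90 mm long, 74 mm wide, 3 mm thick, 0.18 kg) about its hinged far edge: 0 lying on the rails, growing as its near edge is lifted (0.01 rad is 0.9 mm there); swings freely, held down only by its weight
- hammer: bystander: hammer about 240 mm long, lying on the bench; origin: near its middle
- tin: bystander: open steel cup, 70 mm across, 60 mm high; origin: centre of its underside
- tray: bystander: white ceramic tray 80 x 100 x 25 mm; origin: centre of its underside
There are look-alikes about, which are no part of the job. What is shaped like the strap_narrow but white is not meant.

How it is judged (in metres and radians):
On the way, in this order (a step that is already met when the one before it is completed fails the run):
1. the narrow strap has been picked up off the bench (height (world z) of strap_narrow above 0.015 m), for 0.2 s.
2. its tongue is at least 20 mm under the copper plate (x of strap_narrow_tip in the frame of mouth above 0.02 m and z of strap_narrow_tip in the frame of mouth below 0.004 m and y of strap_narrow_tip in the frame of mouth between -0.008 and 0.008 m), for 0.2 s.
At the end, for the whole second after the job is handed in: Narrow strap: front edge 20 mm or more under the copper plate, between the rails, under 4 mm above the bed, tilt under 0.04 rad, in line within 0.12 rad, at rest; plate under 0.015 rad; fingers on the strap (over 3 N), which bears on the bed with over 6 N, its 2 N weight included (all of step 2 and angle between the x axis of strap_narrow and the x axis of board, either way round below 0.12 rad and angle between strap_narrow's own z axis and vertical below 0.04 rad and value of joint lap below 0.015 rad and contact force between strap_narrow and bed above 6 N and contact force between the fingers and strap_narrow above 3 N and linear speed of strap_narrow below 0.02 m/s); the arm keeps its last pose, push and grip.
It fails at once if the copper plate is lifted (more than 0.04 rad, 3.6 mm at its near edge) (value of joint lap above 0.04 rad).
It fails at once if the wide strap is moved more than 20 mm (distance of strap_wide from where it was at the start of the episode above 0.02 m).
It fails at once if a bystander is moved more than 20 mm (distance of any of hammer, tin, tray from where it was at the start of the episode above 0.02 m).
It also fails if it takes over 38 s, if anything falls off the work surface, if the arm or the gripper's body presses on something with over 40 N, if the wrist force passes 120 N, or if a joint passes its speed limit or range.

ROBOT

A 7-joint arm with a two-finger parallel gripper is mounted at the origin on the work surface. World frame = base frame: x ahead of the robot, y to its left, z up, the work surface at z = 0. Lengths are in mm, angles in degrees, forces in N, time in s.
With the tool pointing down it reaches from about 375 to 925 mm from the base axis. Payload 3.1 kg.
Tool frame: the origin (TCP) lies between the finger pads; the fingertips stand 14 mm ahead of it and the grasp point (between the pads) lies 5 mm behind it; z points along the fingers, y is the line along which they close (so a half turn about z gives the same grasp; the last joint's range is limited). The gripper opens to 85 mm and grips with 20 to 120 N. Pads are 22 mm wide; open, the fingers measure 114 mm over their backs; the gripper's body (76 mm by 85 mm) begins 54 mm behind the grasp point. The pads swing forward as they close: fully open they stand 13 mm farther back than shut.
Start: joints at [-79.458, 21.939, 2.515, 91.553, -1.026, 66.532, -2.859], TCP at [180.733, 624.371, 245.269] pointing down, gripper open.
Joint ranges: [-149.38, 149.38], [-23.57, 123.04], [-84.95, 90], [0, 143.3], [-89.99, 269.99], [3.08, 112.72], [-163.45, 163.45]. Speed limits (degrees/s): [159.86, 159.86, 180, 180, 180, 180, 180].

INTERFACE

Orientations are given as [roll, pitch, yaw] about the fixed x, y, z axes, in that order (R = Rz(yaw) Ry(pitch) Rx(roll)).
In Python, from bench import * gives the robot as it stands.
- The arm moves only by the shell command python3 -m handwheel 'ROWS' [OPENING] [FORCE]. ROWS is JSON, a list of rows, each a list of 2 entries, a list of its own where there are three numbers: the shift along the tool's x, y, z each as a share of 50 mm, from -1 to 1, then the turn, a rotation vector about the tool's x, y, z each as a share of 0.12 rad, from -1 to 1. A call has 1 to 8 rows; each row shifts and turns the commanded pose from where the row before left it, along the tool's axes as they then stand; what a row does not reach is not made up. A row lasts 1/8 s, in which the tool goes at most 62.5 mm and 10.7 degrees, less where a joint would pass 70% of its speed; a pose out of reach is approached as far as the arm can. A call with a number of a shift or a turn outside -1 to 1 is refused whole. A call with a gripper value outside its range is refused whole. OPENING is the opening, from 0 (shut) to 1 (fully open), set as the call begins (- or left out, the last holds). The fingers move at their own pace and stop on an object; FORCE is the grip in N (left out, the last holds). Time passes only in rows, so rows that do not move let the fingers close. It gives the time, the measured TCP pose, the force, the opening and the grip force at its end, in the units of the state.
- get_obs(): the state, without advancing time (a new reading comes with each control period).
- snapshot(name): name is "scene" or "top" or "wrist"; returns a dict with "img" (480x640x3 uint8, red, green, blue), "fx", "fy", "cx", "cy" (pixels), "k1" (the pictures are not rectified: a ray, as slopes to the right and down, at radius r is drawn at 1 + k1 r^2 times it, then the intrinsics apply), "rvec" (rotation vector, rad) and "tvec" (3), from world to camera coordinates, as OpenCV has them; the wrist camera has in their place "tool_from_camera" (4x4, takes a point from camera to tool coordinates, whose origin is the TCP and whose axes are the flange's). Camera axes: x right, y down, z forward; pixel columns grow to the right and rows downward; lengths in mm; the calibration is good to about 2 mm. A picture is of the moment at which its call begins: read the wrist's pose just before it. There is no depth.
- close_job(): hands the job in; it is judged then, once.
The state is a dict: "clock": time; "joint_pos": joint angles; "qvel": joint speeds; "joint_torque": joint torques, N m; "tcp_pos": TCP position; "orientation": TCP orientation; "wrist_force": force on the tool from outside, world axes, zero at the start; "torque": the same for the moment, N m; "finger_gap": finger opening in mm; "grip_force": force on a finger pad.
Only numpy, scipy, OpenCV 4.12 (cv2) and the standard library are available. Lean on these libraries where they do the work, as an engineer would, in place of code of your own. Each camera call takes 0.05 s, during which the arm holds its last target. There are 200 camera calls.

## Working session

There is one attempt and no reset: what is moved stays moved. The work goes in short steps, Python scripts to look and compute and a shell command to move; the robot and the scene stay as the last step left them, time stands still between calls to the robot, and variables do not carry over. Pictures are saved under pics/ and viewed, at most 10 in all, crops included, and the job is handed in when it is done.

```bash
mkdir -p pics
cat > h.py <<'E'
from bench import *
import numpy as np, cv2, json
from scipy.spatial.transform import Rotation as R
def save(n,f):
    s=snapshot(n); cv2.imwrite(f'pics/{f}.png',s['img'][:,:,::-1]); 
    np.save(f'pics/{f}.npy',s,allow_pickle=True); return s
def load(f): return np.load(f'pics/{f}.npy',allow_pickle=True).item()
def px(s,uv,z,obs=None):
    """pixels -> world points on plane z (mm)"""
    out=[]
    for u,v in uv:
        d=np.array([(u-s['cx'])/s['fx'],(v-s['cy'])/s['fy']]); p=d.copy()
        for _ in range(20): p=d/(1+s['k1']*(p@p))
        ray=np.array([p[0],p[1],1.])
        if 'rvec' in s:
            Rm=cv2.Rodrigues(np.array(s['rvec'],float))[0]; c=-Rm.T@np.array(s['tvec']).ravel(); r=Rm.T@ray
        else:
            T=np.array(s['tool_from_camera']); Rt=R.from_euler('xyz',obs['orientation'],degrees=True).as_matrix()
            c=Rt@T[:3,3]+obs['tcp_pos']; r=Rt@T[:3,:3]@ray
        out.append(c+r*(z-c[2])/r[2])
    return np.array(out)
E
python3 - <<'E'
from h import *
print(get_obs())
for n in ("scene","top"):
    s=save(n,n+"0"); print({k:v for k,v in s.items() if k!='img'})
E
```

```text
{'clock': 0.0, 'joint_pos': array([-79.45797756,  21.99384692,   2.50939852,  91.65059207,
        -1.02552153,  66.53012666,  -2.85959008]), 'qvel': array([-0.01147947, -0.11072574,  0.02169904, -0.04379901, -0.05599853,
        0.04684068, -0.07526508]), 'joint_torque': array([ 3.28013666e-04, -4.33470118e+01,  1.02434479e+00, -2.49505126e+01,
        1.05258264e-02,  1.16056984e-02,  2.25941079e-06]), 'tcp_pos': array([180.47970836, 623.48988411, 243.85292278]), 'orientation': array([-1.79848072e+02,  7.53384978e-03,  1.63860450e+02]), 'wrist_force': array([-0.73205176,  0.44577338,  0.50979665]), 'torque': array([0.06485607, 0.01745273, 0.0402187 ]), 'grip_force': 0.0, 'finger_gap': 85.18332143697728}
{'fx': 438.5899095260593, 'fy': 438.5899095260593, 'cx': 318.0425321975704, 'cy': 239.34263431716036, 'k1': -0.09984802698498751, 'rvec': array([ 1.8540928 ,  1.27992858, -0.71179721]), 'tvec': array([-169.4295727 , -213.89477578, 1368.55067375])}
{'fx': 619.2236385117326, 'fy': 619.2236385117326, 'cx': 312.88336418690636, 'cy': 242.29584591363772, 'k1': -0.010413493397664519, 'rvec': array([ 2.12760314, -2.11972643,  0.20571005]), 'tvec': array([ -31.99014777,  531.33383105, 1214.27364738])}
```

View pics/top0.png

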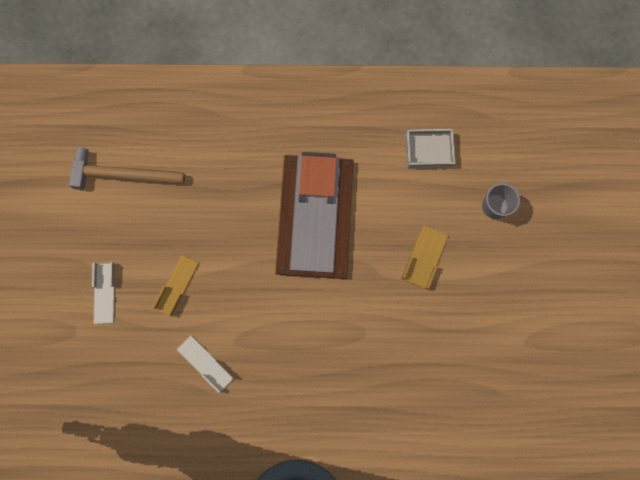

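View pics/scene0.png

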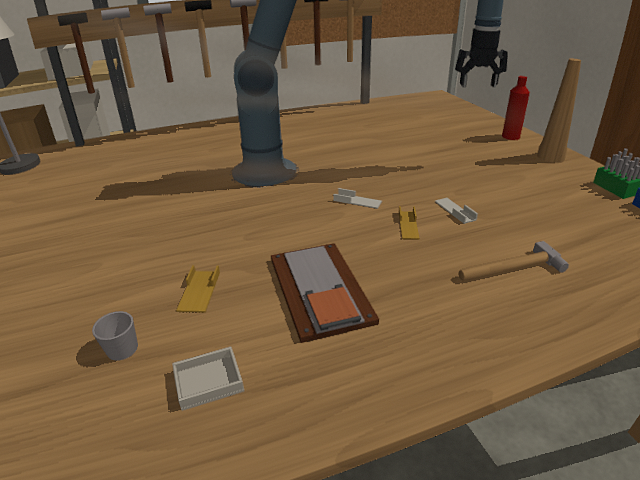

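The candidates in the top picture are:
- brass at (176,286), about 40 mm wide
- brass at (425,258), wider
- white decoys at (104,293) and (205,364)

The brass one at (176,286) is the narrow strap. I'll confirm this with measurements and an enlarged crop.

Run:
```python
from h import *
s=load('top0'); im=s['img']
hsv=cv2.cvtColor(im,cv2.COLOR_RGB2HSV)
print('hsv',hsv[280,180],hsv[258,425],hsv[300,200])
for nm,(x0,y0,x1,y1) in dict(n=(140,245,215,325),w=(390,215,460,300)).items():
    h=hsv[y0:y1,x0:x1]; m=((h[:,:,1]>185)&(h[:,:,0]>15)).astype(np.uint8)
    c=max(cv2.findContours(m,0,2)[0],key=cv2.contourArea); b=cv2.boxPoints(cv2.minAreaRect(c))+[x0,y0]
    w=px(s,b,2); print(nm,b.round(1).tolist(),w.round(1).tolist(),[np.linalg.norm(w[i]-w[i-1]).round(1) for i in range(4)], w.mean(0))
print('board corners z16',px(s,[(286,156),(353,159),(349,278),(277,276)],16).round(1).tolist())
a=cv2.resize(im[245:325,140:220],(400,400),interpolation=cv2.INTER_CUBIC)
b=cv2.resize(im[145:285,265:365],(286,400),interpolation=cv2.INTER_CUBIC)
cv2.imwrite('pics/crop1.png',np.hstack([a,b])[:,:,::-1])
```

```text
hsv [ 19 163 169] [ 18 161 168] [ 15 119 144]Traceback (most recent call last):
  File "<stdin>", line 7, in <module>
ValueError: max() iterable argument is empty
```

Run:
```python
from h import *
s=load('top0'); im=s['img']
hsv=cv2.cvtColor(im,cv2.COLOR_RGB2HSV)
for nm,(x0,y0,x1,y1) in dict(n=(140,245,215,325),w=(390,215,460,300)).items():
    h=hsv[y0:y1,x0:x1]; m=((h[:,:,1]>142)&(h[:,:,0]>=17)).astype(np.uint8)
    c=max(cv2.findContours(m,0,2)[0],key=cv2.contourArea); b=cv2.boxPoints(cv2.minAreaRect(c))+[x0,y0]
    w=px(s,b,2); print(nm,b.round(1).tolist(),w.round(1).tolist(),[np.linalg.norm(w[i]-w[i-1]).round(1) for i in range(4)], w.mean(0))
print('board corners z16',px(s,[(286,156),(353,159),(349,278),(277,276)],16).round(1).tolist())
a=cv2.resize(im[245:325,140:220],(400,400),interpolation=cv2.INTER_CUBIC)
b=cv2.resize(im[145:285,265:365],(286,400),interpolation=cv2.INTER_CUBIC)
cv2.imwrite('pics/crop1.png',np.hstack([a,b])[:,:,::-1])
```

```text
n [[151.5, 306.2], [180.8, 253.0], [199.0, 263.0], [169.7, 316.2]] [[404.0, 305.1, 2.0], [516.5, 249.1, 2.0], [495.3, 209.8, 2.0], [383.4, 266.2, 2.0]] [np.float64(43.9), np.float64(125.7), np.float64(44.7), np.float64(125.3)] [449.79397274 257.54251833   2.        ]
w [[401.1, 278.6], [422.3, 224.5], [449.3, 235.1], [428.1, 289.2]] [[463.8, -215.7, 2.0], [580.3, -263.7, 2.0], [557.5, -320.6, 2.0], [441.7, -271.8, 2.0]] [np.float64(60.3), np.float64(126.1), np.float64(61.3), np.float64(125.7)] [ 510.83980887 -267.98473568    2.        ]
board corners z16 [[727.4, 28.5, 16.0], [721.3, -116.0, 16.0], [462.9, -105.4, 16.0], [466.5, 44.2, 16.0]]
```

View pics/crop1.png

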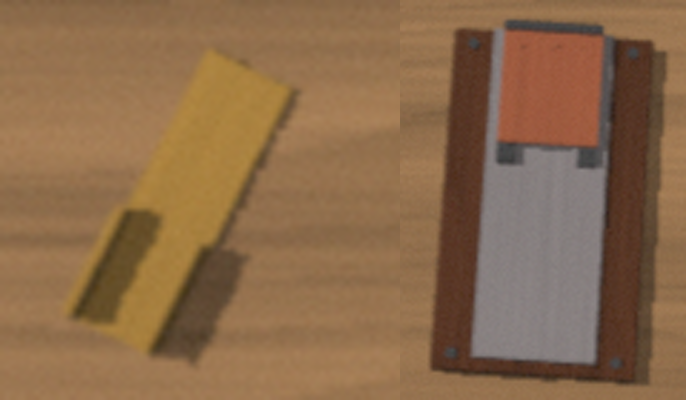

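The crop confirms it: the brass strap, tongue to the upper right and folded walls at lower left, is 40 mm wide, against 58–60 mm for the wide one. The copper plate's near edge is at about (319,198) in the top picture, with rail ends on either side. I'll move above the strap.

```bash
cat >> h.py <<'E'
def to(x,y,z,yaw):
    o=get_obs(); Rt=R.from_euler('xyz',o['orientation'],degrees=True)
    d=Rt.inv().apply(np.array([x,y,z])-o['tcp_pos'])/50
    r=(Rt.inv()*R.from_euler('xyz',[180,0,yaw],degrees=True)).as_rotvec()/.12
    print('t',round(o['clock'],2),'at',o['tcp_pos'].round(1),o['orientation'].round(2),'F',o['wrist_force'].round(1),'gap',round(o['finger_gap'],1),'| shift',d.round(2),'turn',r.round(2))
E
python3 -m handwheel '[[[-0.81,-0.67,0.1],[0,0,0]],[[-0.81,-0.67,0.1],[0,0,0]],[[-0.81,-0.67,0.1],[0,0,0]],[[-0.81,-0.67,0.1],[0,0,0]],[[-0.81,-0.67,0.1],[0,0,0]],[[-0.81,-0.67,0.1],[0,0,0]],[[-0.81,-0.67,0.1],[0,0,0]],[[-0.81,-0.67,0.1],[0,0,0]]]'
python3 -m handwheel '[[[0,0,0],[0,0,0.76]],[[0,0,0],[0,0,0.76]],[[0,0,0],[0,0,0]],[[0,0,0],[0,0,0]]]'
python3 - <<'E'
from h import *
to(416.5,274,200,153.5); o=get_obs(); s=save('wrist','w1'); np.save('pics/w1o.npy',o,allow_pickle=True); print(s['tool_from_camera'])
E
```

```text
clock: 1.1
tcp_pos: [417.9, 275.1, 204.9]
orientation: [-180.0, -0.0, 163.9]
wrist_force: [1.0, 0.6, 0.0]
finger_gap: 85.2
grip_force: 0.0
clock: 1.6
tcp_pos: [417.1, 276.9, 205.0]
orientation: [-180.0, -0.0, 153.5]
wrist_force: [-0.5, 0.2, -0.4]
finger_gap: 85.5
grip_force: 0.0
t 1.6 at [417.1 276.9 205. ] [-1.7997e+02 -1.0000e-02  1.5351e+02] F [-0.5  0.2 -0.4] gap 85.5 | shift [-0.01 -0.06  0.1 ] turn [-0. -0.  0.]
[[ 2.22601130e-04 -9.57125628e-01 -2.89673062e-01  7.44755475e+01]
 [ 9.99999868e-01  3.47294865e-04 -3.79060842e-04  7.45315148e-02]
 [ 4.63410814e-04 -2.89672939e-01  9.57125579e-01 -1.28311431e+02]
 [ 0.00000000e+00  0.00000000e+00  0.00000000e+00  1.00000000e+00]]
```

View pics/w1.png

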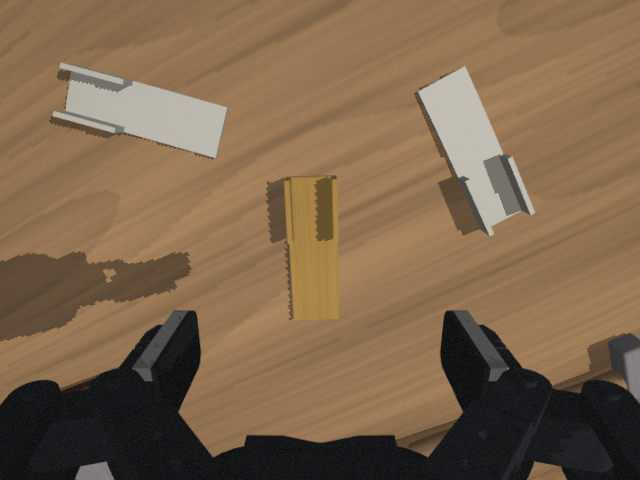

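Run:
```python
from h import *
s=load('w1'); o=np.load('pics/w1o.npy',allow_pickle=True).item()
f=px(s,[(292,320),(339.5,319.5)],4,o); r=px(s,[(285,178),(337,177)],20,o); w=px(s,[(291,241),(338,241)],20,o)
for a in (f,r,w): print(a.round(1).tolist(), np.linalg.norm(a[0]-a[1]).round(1), a.mean(0).round(1))
d=(f.mean(0)-r.mean(0))[:2]; print(np.linalg.norm(d),np.degrees(np.arctan2(d[1],d[0])))
a=d/np.linalg.norm(d); g=f.mean(0)[:2]-100*a; print('grip',g)
to(g[0],g[1],60,np.degrees(np.arctan2(d[1],d[0]))+180)
```

```text
[[495.2, 210.4, 4.0], [513.2, 247.8, 4.0]] 41.6 [504.2 229.1   4. ]
[[380.9, 265.4, 20.0], [397.7, 300.6, 20.0]] 39.0 [389.3 283.   20. ]
[[426.8, 246.5, 20.0], [443.2, 279.4, 20.0]] 36.8 [435. 263.  20.]
126.9004290842578 -25.120384407004657
grip [413.64668861 271.56668445]
t 1.65 at [417.2 277.  205.1] [-1.7998e+02 -1.0000e-02  1.5350e+02] F [ 0.7 -0.6  0.5] gap 85.5 | shift [ 0.01 -0.13  2.9 ] turn [-0.  -0.  -0.2]
```

```bash
python3 -m handwheel '[[[0,-0.1,0.6],[0,0,-0.15]],[[0,0,0.8],[0,0,0]],[[0,0,0.8],[0,0,0]],[[0,0,0.6],[0,0,0]],[[0,0,0],[0,0,0]]]' 1 >/dev/null
python3 - <<'E'
from h import *
to(414.3,272.3,16,154.6)
E
```

```text
t 2.27 at [413.1 271.   63.1] [-1.7967e+02 -1.4000e-01  1.5451e+02] F [ 0.2 -0.2  0.5] gap 85.1 | shift [-0.01  0.04  0.94] turn [-0.05 -0.02 -0.01]
```

```bash
python3 -m handwheel '[[[0,0.03,0.4],[0,0,0]],[[0,0,0.3],[0,0,0]],[[0,0,0.22],[0,0,0]],[[0,0,0],[0,0,0]],[[0,0,0],[0,0,0]]]' 1 
python3 -m handwheel '[[[0,0,0],[0,0,0]],[[0,0,0],[0,0,0]],[[0,0,0],[0,0,0]],[[0,0,0],[0,0,0]],[[0,0,0],[0,0,0]],[[0,0,0],[0,0,0]]]' 0 70
python3 -m handwheel '[[[0,0,0],[0,0,0]],[[0,0,0],[0,0,0]]]'
```

```text
clock: 2.9
tcp_pos: [416.3, 274.0, 19.7]
orientation: [180.0, 0.0, 154.4]
wrist_force: [-0.5, 0.2, -0.1]
finger_gap: 85.3
grip_force: 0.0
clock: 3.65
tcp_pos: [416.3, 273.8, 19.9]
orientation: [180.0, 0.0, 154.4]
wrist_force: [-0.7, -0.8, 5.1]
finger_gap: 38.1
grip_force: 71.8
clock: 3.9
tcp_pos: [416.3, 273.8, 19.9]
orientation: [180.0, 0.0, 154.4]
wrist_force: [-1.7, -1.4, 6.0]
finger_gap: 38.3
grip_force: 71.8
```

```bash
python3 -m handwheel '[[[0,0,-0.2],[0,0,0]],[[0,0,-0.5],[0,0,0]],[[0,0,-0.6],[0,0,0]],[[0,0,-0.6],[0,0,0]],[[0,0,-0.2],[0,0,0]]]' 
python3 -m handwheel '[[[-0.3,-0.35,0],[0,0,0]],[[-0.51,-0.6,0],[0,0,0]],[[-0.6,-0.7,0],[0,0,0]],[[-0.6,-0.7,0],[0,0,0]],[[-0.6,-0.7,0],[0,0,0]],[[-0.6,-0.75,0],[0,0,0]],[[-0.51,-0.6,0],[0,0,0]],[[-0.34,-0.4,0],[0,0,0]]]'>/dev/null
python3 -m handwheel '[[[0,0,0],[0,0,-0.5]],[[0,0,0],[0,0,-0.8]],[[0,0,0],[0,0,-0.8]],[[0,0,0],[0,0,-0.8]],[[0,0,0],[0,0,-0.4]],[[0,0,0],[0,0,0]],[[0,0,0],[0,0,0]]]'>/dev/null
python3 - <<'E'
from h import *
to(494.7,-32,100,177.1); o=get_obs(); s=save('wrist','w2'); np.save('pics/w2o.npy',o,allow_pickle=True); save('top','top2')
E
```

```text
clock: 4.53
tcp_pos: [416.6, 274.4, 126.0]
orientation: [179.8, 0.1, 154.4]
wrist_force: [0.2, 0.2, -2.2]
finger_gap: 38.4
grip_force: 71.0
t 6.4 at [494.8 -30.4 123.7] [-1.7998e+02 -8.0000e-02  1.7709e+02] F [-0.2  0.3 -1.7] gap 38.2 | shift [-0.   -0.03  0.47] turn [-0.   -0.01 -0.  ]
```

View pics/w2.png

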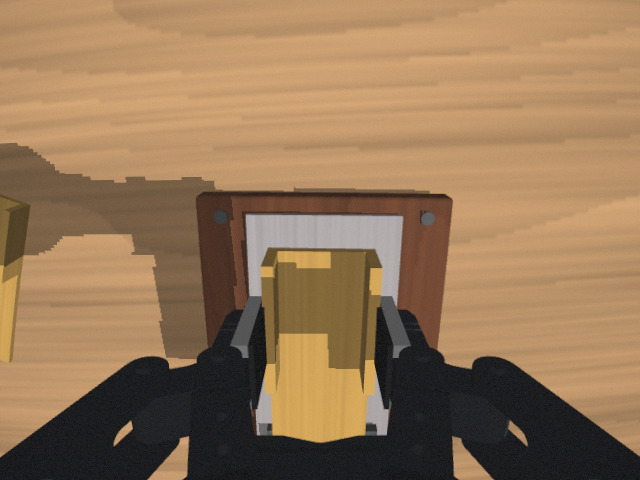

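The wrist view shows the strap held squarely, with the image's downward direction forward. The board's near corners are at (197,196) and (452,197), the bed's near corners at (246,214) and (403,215), and the rail ends at about (265,428) and (371,428).

Run:
```python
from h import *
s=load('w2'); o=np.load('pics/w2o.npy',allow_pickle=True).item()
print('board near z16',px(s,[(197,196),(452,197)],16,o).round(1).tolist()); print('bed near z20',px(s,[(246,213.5),(403,215)],20,o).round(1).tolist())
print('rails front top z27',px(s,[(265,425),(371,425)],27,o).round(1).tolist())
t=load('top0'); print('lip z30',px(t,[(299.3,195.8),(335,196.8)],30).round(1).tolist())
T=load('top2'); c=save('scene','sc2')
a=cv2.resize(T['img'][140:290,250:390],(560,600),interpolation=cv2.INTER_CUBIC)
cv2.imwrite('pics/crop2.png',a[:,:,::-1])
b=cv2.resize(c['img'][180:350,220:420],(800,680),interpolation=cv2.INTER_CUBIC)[:600]
cv2.imwrite('pics/crop3.png',b[:,:,::-1])
```

```text
board near z16 [[462.4, -99.5, 16.0], [470.3, 47.2, 16.0]]
bed near z20 [[473.3, -71.3, 20.0], [478.7, 18.0, 20.0]]
rails front top z27 [[615.4, -72.9, 27.0], [618.9, -2.6, 27.0]]
lip z30 [[635.0, -1.1, 30.0], [633.2, -76.4, 30.0]]
```

View pics/crop2.png

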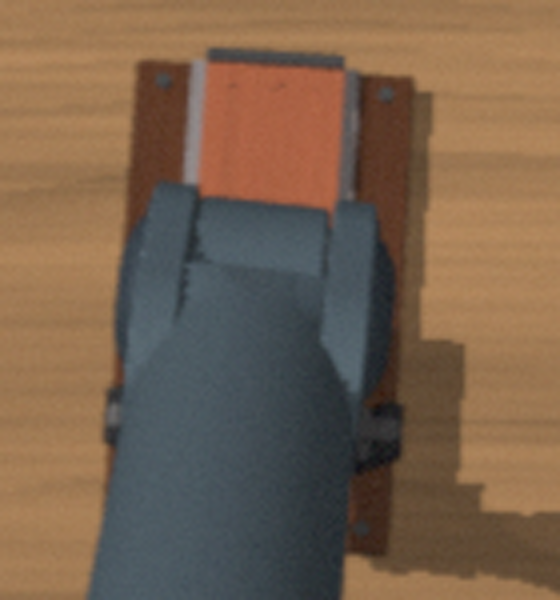

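View pics/crop3.png

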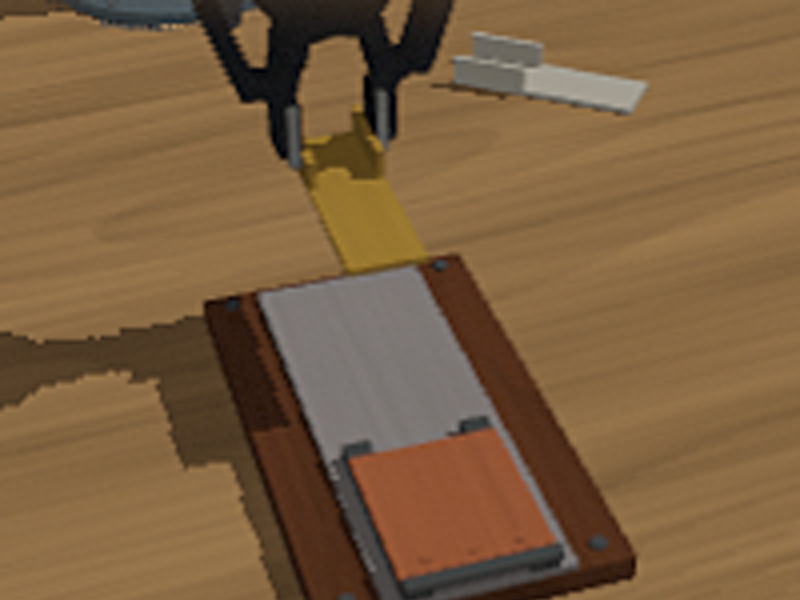

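The top view shows the arm covering the strap. The scene crop shows the tongue front corners at (350,272) and (428,260), with the rails and plate clear ahead.

Run:
```python
from h import *
s=load('w2'); o=np.load('pics/w2o.npy',allow_pickle=True).item()
r=px(s,[(262.5,250),(382,250)],123.8,o); print('rear wall tops',r.round(1).tolist(),np.linalg.norm(r[0]-r[1]))
e=px(s,[(272.5,430),(368,430)],107.8,o); print('tongue edges',e.round(1).tolist(),np.linalg.norm(e[0]-e[1]))
c=load('sc2')
k=lambda u,v:(220+u/4,180+v/4)
for z in (102,105,108): 
    p=px(c,[k(350,272),k(428,260)],z); print('tip',z,p.round(1).tolist(),np.linalg.norm(p[0]-p[1]).round(1))
p=px(c,[k(207,303),k(460,256),k(634,560)],16); print('board',p.round(1).tolist())
p=px(c,[k(347,455),k(493,430)],29); print('lip',p.round(1).tolist(),p.mean(0))
```

```text
rear wall tops [[462.1, -47.1, 123.8], [464.0, -8.6, 123.8]] 38.5658254767429
tongue edges [[548.3, -53.2, 107.8], [550.3, -12.4, 107.8]] 40.823756113437945
tip 102 [[589.1, -53.1, 102.0], [593.6, -15.1, 102.0]] 38.3
tip 105 [[593.2, -54.4, 105.0], [597.7, -16.6, 105.0]] 38.0
tip 108 [[597.3, -55.6, 108.0], [601.8, -18.1, 108.0]] 37.8
board [[470.1, -99.0, 16.0], [479.8, 46.9, 16.0], [735.3, 29.4, 16.0]]
lip [[633.0, -72.5, 29.0], [641.7, -0.8, 29.0]] [637.3298374  -36.63683336  29.        ]
```

```bash
python3 -m handwheel '[[[0,0,0.4],[0,0,0]],[[0,0,0.5],[0,0,0]],[[0,0,0.4],[0,0,0]],[[0,0,0.25],[0,0,0]],[[0,0,0],[0,0,0]],[[0,0,0],[0,0,0]]]' - 100
python3 - <<'E'
from h import *
to(494.7,-30.6,40,176.9)
c=save('scene','sc3')
b=cv2.resize(c['img'][220:320,260:380],(720,600),interpolation=cv2.INTER_CUBIC)
cv2.imwrite('pics/crop4.png',b[:,:,::-1])
E
```

```text
clock: 7.3
tcp_pos: [496.2, -30.4, 47.4]
orientation: [180.0, 0.1, 177.1]
wrist_force: [0.6, -0.0, -2.9]
finger_gap: 37.4
grip_force: 104.6
t 7.3 at [496.2 -30.4  47.4] [1.7999e+02 8.0000e-02 1.7712e+02] F [ 0.6 -0.  -2.9] gap 37.4 | shift [ 0.03 -0.01  0.15] turn [0.   0.01 0.03]
```

View pics/crop4.png

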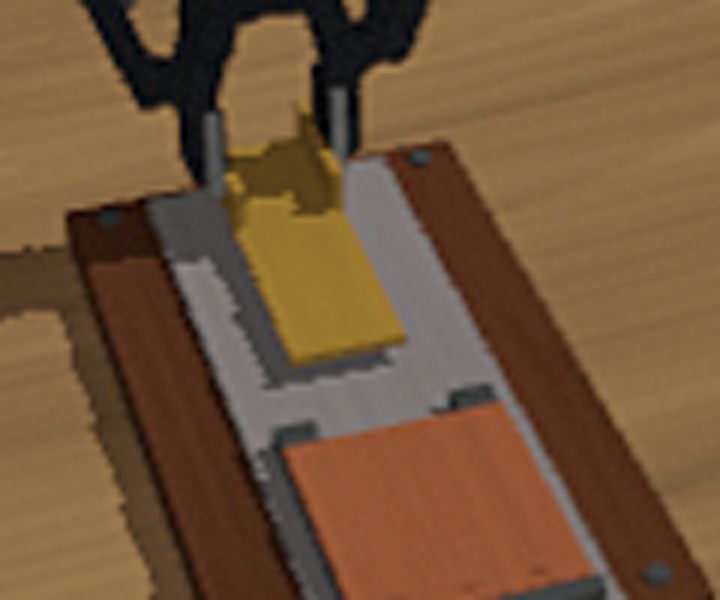

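The scene crop shows the tongue front edge from (293,355) to (405,337), and the rail-end inner corners at about (317,430) and (450,405). I'll compare their centrelines.

Run:
```python
from h import *
c=load('sc3'); k=lambda u,v:(260+u/6,220+v/6)
a=np.array([np.cos(np.radians(-3.1)),np.sin(np.radians(-3.1))]); n=np.array([-a[1],a[0]]); M=np.array([634.5,-38])
def show(l,pts,z):
    p=px(c,[k(*q) for q in pts],z)[:,:2]; print(l,[( ((q-M)@a).round(1),((q-M)@n).round(1)) for q in p], 'mid lat',((p.mean(0)-M)@n).round(1))
show('tip',[(293,355),(405,337)],31)
show('strap wallfront z31',[(240,228),(343,208)],31)
show('rail inner z27',[(317,428),(450,403)],27)
show('rail outer z27',[(277,432),(492,387)],27)
show('bed near z20',[(150,202),(386,155)],20)
show('lip z30',[(283,447),(498,400)],30)
show('board near',[(68,213),(447,143)],16)
```

```text
tip [(np.float64(-38.4), np.float64(-19.3)), (np.float64(-35.6), np.float64(18.7))] mid lat -0.3
strap wallfront z31 [(np.float64(-112.8), np.float64(-17.5)), (np.float64(-112.6), np.float64(20.4))] mid lat 1.5
rail inner z27 [(np.float64(-5.0), np.float64(-20.9)), (np.float64(-3.2), np.float64(23.5))] mid lat 1.3
rail outer z27 [(np.float64(-7.2), np.float64(-33.7)), (np.float64(-6.4), np.float64(39.1))] mid lat 2.7
bed near z20 [(np.float64(-153.6), np.float64(-41.2)), (np.float64(-154.4), np.float64(49.6))] mid lat 4.2
lip z30 [(np.float64(3.8), np.float64(-34.7)), (np.float64(3.8), np.float64(37.6))] mid lat 1.4
board near [(np.float64(-162.1), np.float64(-70.4)), (np.float64(-160.1), np.float64(75.6))] mid lat 2.6
```

```bash
python3 -m handwheel '[[[0,0.03,0.06],[0,0,0]],[[0,0,0.05],[0,0,0]],[[0,0,0],[0,0,0]],[[0,0,0],[0,0,0]]]'
python3 -m handwheel '[[[0,0,0.02],[0,0,0]],[[0,0,0],[0,0,0]]]'
python3 -m handwheel '[[[0,0,0.02],[0,0,0]],[[0,0,0],[0,0,0]]]'
```

```text
clock: 7.85
tcp_pos: [495.5, -28.9, 41.3]
orientation: [-180.0, -0.0, 177.1]
wrist_force: [-0.9, -0.2, -2.9]
finger_gap: 37.1
grip_force: 104.6
clock: 8.1
tcp_pos: [495.6, -28.9, 40.3]
orientation: [-180.0, 0.0, 177.1]
wrist_force: [-0.3, -0.4, -2.3]
finger_gap: 37.2
grip_force: 104.6
clock: 8.35
tcp_pos: [495.6, -28.9, 40.1]
orientation: [180.0, -0.0, 177.1]
wrist_force: [-2.8, -0.2, 5.1]
finger_gap: 37.2
grip_force: 105.8
```

```bash
python3 -m handwheel '[[[0,0,-0.01],[0,0,0]],[[-0.1,0,0],[0,0,0]],[[-0.1,0,0],[0,0,0]],[[-0.1,0,0],[0,0,0]],[[-0.1,0,0],[0,0,0]],[[0,0,0],[0,0,0]]]'
python3 -m handwheel '[[[-0.1,0,0],[0,0,0]],[[-0.1,0,0],[0,0,0]],[[0,0,0],[0,0,0]]]'
python3 - <<'E'
from h import *
to(571,-33,40,176.9)
c=save('scene','sc4')
b=cv2.resize(c['img'][220:320,260:380],(720,600),interpolation=cv2.INTER_CUBIC)
cv2.imwrite('pics/crop5.png',b[:,:,::-1])
E
```

```text
clock: 9.1
tcp_pos: [496.1, -29.0, 39.9]
orientation: [179.7, -2.6, 177.1]
wrist_force: [-38.8, 3.8, 54.0]
finger_gap: 37.3
grip_force: 111.5
clock: 9.48
tcp_pos: [524.4, -30.4, 40.1]
orientation: [180.0, -0.0, 177.1]
wrist_force: [-1.0, 0.4, -0.9]
finger_gap: 37.4
grip_force: 106.5
t 9.47 at [524.4 -30.4  40.1] [ 1.7997e+02 -4.0000e-02  1.7710e+02] F [-1.   0.4 -0.9] gap 37.4 | shift [-0.93 -0.    0.  ] turn [ 0.   -0.01  0.03]
```

View pics/crop5.png

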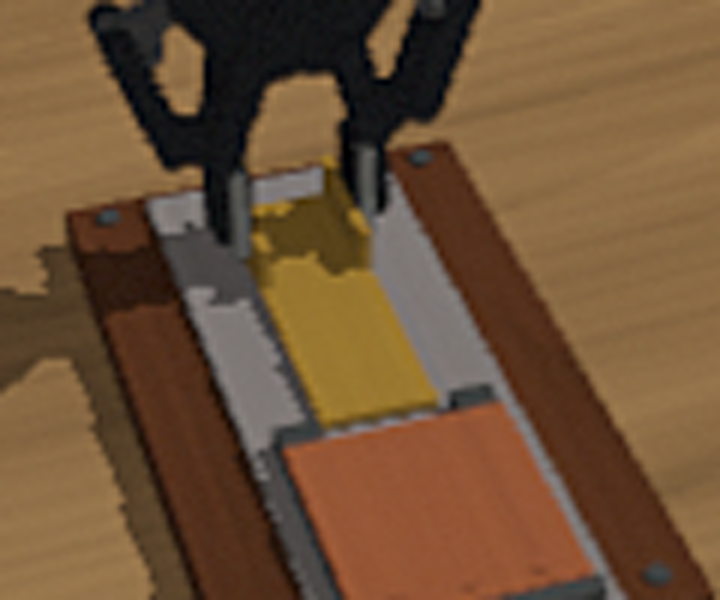

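```bash
python3 - <<'E'
from h import *
c=load('sc4'); k=lambda u,v:(260+u/6,220+v/6)
a=np.array([np.cos(np.radians(-3.1)),np.sin(np.radians(-3.1))]); n=np.array([-a[1],a[0]]); M=np.array([634.5,-38])
def show(l,pts,z):
    p=px(c,[k(*q) for q in pts],z)[:,:2]; print(l,[( ((q-M)@a).round(1),((q-M)@n).round(1)) for q in p], 'mid lat',((p.mean(0)-M)@n).round(1))
for z in (24,26,28):show('tip %d'%z,[(323,420),(438,399)],z)
show('wallfront z24',[(265,290),(373,262)],24)
show('rail inner z27',[(317,428),(450,403)],27)
show('rail outer z27',[(277,432),(492,387)],27)
show('lip z30',[(283,447),(498,400)],30)
E
sed 's/^/ /' /dev/null
```

```text
tip 24 [(np.float64(-11.6), np.float64(-17.1)), (np.float64(-9.7), np.float64(21.6))] mid lat 2.3
tip 26 [(np.float64(-9.3), np.float64(-17.7)), (np.float64(-7.4), np.float64(20.8))] mid lat 1.6
tip 28 [(np.float64(-7.0), np.float64(-18.3)), (np.float64(-5.2), np.float64(20.1))] mid lat 0.9
wallfront z24 [(np.float64(-84.2), np.float64(-16.5)), (np.float64(-87.5), np.float64(23.7))] mid lat 3.6
rail inner z27 [(np.float64(-5.0), np.float64(-20.9)), (np.float64(-3.2), np.float64(23.5))] mid lat 1.3
rail outer z27 [(np.float64(-7.2), np.float64(-33.7)), (np.float64(-6.4), np.float64(39.1))] mid lat 2.7
lip z30 [(np.float64(3.8), np.float64(-34.7)), (np.float64(3.8), np.float64(37.6))] mid lat 1.4
```

```bash
python3 -m handwheel '[[[0,0,0.02],[0,0,0]],[[0,0,0],[0,0,0]]]'
python3 -m handwheel '[[[0,0,-0.02],[0,0,0]],[[-0.08,0,0],[0,0,0]],[[-0.08,0,0],[0,0,0]],[[0,0,0],[0,0,0]]]'
python3 -m handwheel '[[[-0.08,0,0],[0,0,0]],[[-0.08,0,0],[0,0,0]],[[0,0,0],[0,0,0]]]'
```

```text
clock: 9.78
tcp_pos: [525.1, -30.4, 39.8]
orientation: [180.0, -0.2, 177.1]
wrist_force: [-5.5, 0.6, 12.6]
finger_gap: 37.2
grip_force: 108.1
clock: 10.28
tcp_pos: [526.0, -30.5, 39.7]
orientation: [179.9, -1.1, 177.1]
wrist_force: [-17.0, 0.9, 24.7]
finger_gap: 37.4
grip_force: 109.4
clock: 10.65
tcp_pos: [531.6, -30.8, 39.7]
orientation: [179.8, -1.3, 177.1]
wrist_force: [-15.4, 1.2, 21.1]
finger_gap: 37.1
grip_force: 109.0
```

```bash
python3 -m handwheel '[[[0,0,-0.02],[0,0,0]],[[0,0,0],[0,0,0]]]'
python3 -m handwheel '[[[0,0,-0.01],[0,0,0]],[[0,0,0],[0,0,0]]]'
python3 - <<'E'
from h import *
to(571,-33,40.5,176.9)
E
```

```text
clock: 10.9
tcp_pos: [542.6, -31.1, 40.5]
orientation: [-180.0, 0.1, 177.1]
wrist_force: [-0.1, 0.1, -2.9]
finger_gap: 37.0
grip_force: 106.3
clock: 11.15
tcp_pos: [541.8, -31.2, 40.9]
orientation: [-180.0, 0.0, 177.1]
wrist_force: [-0.2, 0.6, -3.0]
finger_gap: 37.4
grip_force: 106.3
t 11.15 at [541.8 -31.2  40.9] [-1.7998e+02  1.0000e-02  1.7714e+02] F [-0.2  0.6 -3. ] gap 37.4 | shift [-0.58 -0.01  0.01] turn [-0.    0.    0.03]
```

```bash
python3 -m handwheel '[[[-0.1,0,0],[0,0,0]],[[-0.1,0,0],[0,0,0]],[[0,0,0],[0,0,0]]]'
python3 -m handwheel '[[[-0.1,0,0],[0,0,0]],[[-0.1,0,0],[0,0,0]],[[0,0,0],[0,0,0]]]'
```

```text
clock: 11.52
tcp_pos: [552.3, -31.7, 41.4]
orientation: [-180.0, 0.1, 177.1]
wrist_force: [-0.6, -0.1, -3.2]
finger_gap: 37.2
grip_force: 106.3
clock: 11.9
tcp_pos: [562.1, -32.2, 41.4]
orientation: [-180.0, 0.0, 177.1]
wrist_force: [0.3, -0.7, -2.3]
finger_gap: 37.3
grip_force: 106.3
```

```bash
python3 -m handwheel '[[[-0.1,0,0.01],[0,0,0]],[[-0.1,0,0],[0,0,0]],[[0,0,0],[0,0,0]]]'
python3 -m handwheel '[[[0,0,0.02],[0,0,0]],[[0,0,0],[0,0,0]],[[0,0,0],[0,0,0]]]'
python3 -m handwheel '[[[0,0,0.02],[0,0,0]],[[0,0,0],[0,0,0]],[[0,0,0],[0,0,0]]]'
```

```text
clock: 12.28
tcp_pos: [572.2, -32.7, 41.0]
orientation: [-180.0, 0.1, 177.1]
wrist_force: [-0.3, -0.4, -2.4]
finger_gap: 37.5
grip_force: 106.3
clock: 12.65
tcp_pos: [571.7, -32.7, 40.1]
orientation: [180.0, 0.0, 177.1]
wrist_force: [-0.0, -0.6, 0.4]
finger_gap: 37.1
grip_force: 106.7
clock: 13.02
tcp_pos: [571.8, -32.7, 39.9]
orientation: [180.0, 0.0, 177.1]
wrist_force: [-1.7, 0.5, 4.8]
finger_gap: 37.4
grip_force: 107.4
```

```bash
python3 -m handwheel '[[[0,0,0.02],[0,0,0]],[[0,0,0.01],[0,0,0]],[[0,0,0],[0,0,0]],[[0,0,0],[0,0,0]],[[0,0,0],[0,0,0]]]'
python3 - <<'E'
from h import *
to(571,-33,40,176.9)
c=save('scene','sc5')
b=cv2.resize(c['img'][220:320,260:380],(720,600),interpolation=cv2.INTER_CUBIC)
cv2.imwrite('pics/crop6.png',b[:,:,::-1])
E
```

```text
clock: 13.65
tcp_pos: [571.8, -32.8, 39.8]
orientation: [179.9, -0.0, 177.1]
wrist_force: [-4.6, 0.1, 14.5]
finger_gap: 37.3
grip_force: 108.5
t 13.65 at [571.8 -32.8  39.8] [ 1.7992e+02 -1.0000e-02  1.7711e+02] F [-4.6  0.1 14.5] gap 37.3 | shift [ 0.02 -0.01 -0.  ] turn [ 0.01 -0.    0.03]
```

View pics/crop6.png

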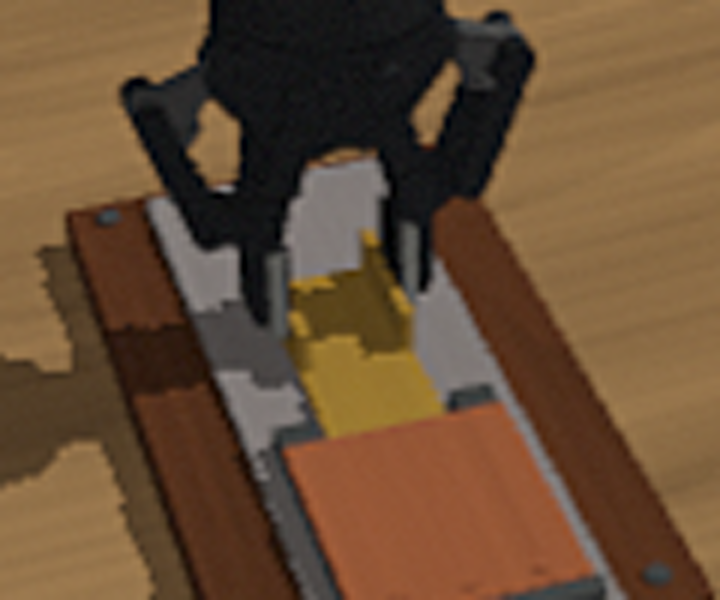

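The plate edge is unchanged at (283,447) to (498,400), so it hasn't lifted. About 42 mm of the 75 mm tongue is still visible, so about 33 mm is under the plate. The strap lies between the rails and presses down with about 16 N, so I'm handing the job in.

```bash
python3 -c "
from bench import *
print(close_job())"
```

```text
the job is handed in; nothing more can be done
None
```

I handed the job in with the narrow brass strap still gripped and pressed on the bed at about 16 N. By my measurements its tongue is about 33 mm under the copper plate, between the rails, and the plate looks unlifted in the last picture; the interface returned no verdict.

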